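Clear the pile of stitching supplies, each to its own place

ROBOT

A 7-joint arm with a two-finger parallel gripper is mounted at the origin on the work surface. World frame = base frame: x ahead of the robot, y to its left, z up, the work surface at z = 0. Lengths are in mm, angles in rad, forces in N, time in s.
With the tool pointing down it reaches from about 425 to 825 mm from the base axis. Payload 3.6 kg.
Tool frame: the origin (TCP) lies on the front face of the gripper's body, between the roots of the fingers; the fingertips stand 73 mm ahead of it and the grasp point (between the pads) lies 54 mm ahead of it (robot.tip_extent is the distance from the TCP to the fingertips, in mm); x points along the fingers, y is the direction in which the jaws open and shut, and the axes are right-handed (so a half turn about x gives the same grasp; the last joint's range is limited). The gripper opens to 85 mm and grips with 20 to 120 N. Pads are 22 mm wide; open, the fingers measure 114 mm over their backs; the gripper's body (76 mm by 85 mm) begins 54 mm behind the grasp point. The pads swing forward as they close: fully open they stand 13 mm farther back than shut.
Start: joints at [1.198, 0.615, -0.013, 1.423, 0.008, 1.103, -0.04], TCP at [220.326, -611.494, 303.897] pointing down, gripper open.
Joint ranges: [-3.12, 3.12], [-0.3, 2.06], [-1.34, 1.32], [0.26, 2.42], [-1.36, 4.5], [0.01, 1.98], [-2.84, 2.84]. Speed limits (rad/s): [2.79, 2.79, 3.14, 3.14, 3.14, 3.14, 3.14].

INTERFACE

Orientations are given as a unit quaternion [x, y, z, w].
In Python, from cell import telemetry, snapshot, calibration, order, robot gives the robot as it stands. The module is installed in compiled form; this text tells all that it offers.
- The arm moves only by the shell command python3 -m jog 'ROWS'. ROWS is JSON, a list of rows, each a list of 5 numbers: the finger opening in mm, from 0 to 85.4, then the shift along the tool's x, y, z in units of 30 mm (1.0 is 30 mm), then the turn about the tool's x in units of 8 degrees (1.0 is 8 degrees). A call has 1 to 20 rows; each row shifts and turns the commanded pose from where the row before left it, along the tool's axes as they then stand; what a row does not reach is not made up. A row lasts 1/10 s, in which the tool goes at most 50 mm and 8.59 degrees, less where a joint would pass 70% of its speed; a pose out of reach is approached as far as the arm can. A call is refused whole if a number of a shift passes 1 or a number of a turn 1, either way. A call with a gripper value outside its range is refused whole. The fingers move at their own pace and stop on an object; the grip force is fixed at half the most. Time passes only in rows, so rows that do not move let the fingers close. It gives the time, the measured TCP pose, the force and the opening at its end, in the units of the state.
- telemetry.get_obs(): the state, without advancing time (a new reading comes with each control period).
- snapshot(name): name is "side" or "top" or "wrist"; returns (picture, depth): 480x640x3 uint8, red, green, blue; 480x640 float32, mm along the optical axis (not along the pixel's ray), 0 where there is no reading.
- calibration(name): a dict with "vfov" (degrees; the focal length in pixels is half the picture's height over the tangent of half this angle, whatever the lens; pixels are square), "cx", "cy" (the principal point, pixels), "R" (3x3) and "t" (3): a world point X has camera coordinates R X + t; the wrist camera has in their place "T_tool_cam" (4x4, takes a point from camera to tool coordinates, whose origin is the TCP and whose axes are the tool frame's). Camera axes: x right, y down, z forward; pixel columns grow to the right and rows downward; lengths in mm; the calibration is good to about 2 mm. A picture is of the moment at which its call begins: read the wrist's pose just before it. calibration takes no time and is no camera call.
- order.sign_off(): hands the job in, once; it reports no verdict.
The state is a dict: "time": time; "qpos": joint angles; "joint_velocities": joint speeds; "tau": joint torques, N m; "position": TCP position; "eef_rot": TCP orientation; "ft_force": force on the tool from outside, world axes, zero at the start; "wrist_torque": the same for the moment, N m; "gripper_width": finger opening in mm.
Only numpy, scipy, OpenCV 4.12 (cv2) and the standard library are available. Lean on these libraries where they do the work, as an engineer would, in place of code of your own. Each camera call takes 0.05 s, during which the arm holds its last target. There are 200 camera calls.

TASK

Clear the pile of stitching supplies off the bench: set the round tin in the round drip dish, put the wire reel over the spindle of its stand, lay the short carton in the short tray and the long carton in the long tray, each sitting flat on the floor of its place. Keep everything right way up, and set each thing down rather than dropping it. Do not knock the oiler or the side cutters that stand among the places.

Things in the scene. Friction and masses are not known exactly. Their poses are not given: they have to be found in the camera images.
- tin: Round grease tin of bare aluminium with a screw lid, 40 mm diameter, 32 mm high, about 0.09 kg. It starts on top of the pile, standing on the reel. Origin: centre of its underside, z up its axis.
- reel: Reel of steel stitching wire standing on end: two black flanges 54 mm in diameter and 4 mm thick, 32 mm high overall, wire wound to 45 mm between the flanges, a 24 mm bore right through, about 0.24 kg. It starts on the short carton, below the tin. Origin: centre of its underside, z up the bore; the two ends are alike. It can be gripped across the top flange.
- carton_short: Short closed brown cardboard carton of staples, paper tape along its top, lying flat: 80 mm along its x, 60 mm wide along its y, 30 mm high, about 0.22 kg, rigid. It starts on the long carton, below the reel. Origin: centre of its underside, z up.
- carton_long: Long closed brown cardboard carton of staples, paper tape along its top, lying flat: 130 mm along its x, 64 mm wide along its y, 36 mm high, about 0.42 kg, rigid. Bottom of the pile, it lies on the bench. Origin: centre of its underside, z up.
- dish: Round shallow steel drip dish for the tin, fixed to the bench: 66 mm outer diameter, floor 3 mm thick, about 58 mm clear across the floor, rim 11 mm above the bench. Origin: centre of its underside on the bench.
- reel_stand: Reel stand fixed to the bench: grey round foot 72 mm in diameter with a 58 mm dark seat on it whose top is 10 mm above the bench, and an upright steel spindle 9 mm in diameter in the centre, pointed, its tip 53 mm above the bench. The reel sits with its lower flange on the seat, the spindle in its bore. Origin: centre of its underside on the bench, z up the spindle.
- tray_short: Short shallow open tray of green-painted steel, fixed to the bench, for the short carton: 100 mm along its x and 80 mm along its y inside, walls and floor 3 mm thick, walls 12 mm high above the bench. Origin: centre of its underside, on the bench.
- tray_long: Long shallow open tray of green-painted steel, fixed to the bench, for the long carton: 150 mm along its x and 84 mm along its y inside, walls and floor 3 mm thick, walls 12 mm high above the bench. Origin: centre of its underside, on the bench.
- oiler: Bystander: small white plastic oil bottle with a red spout cap, standing, 34 mm diameter, 95 mm high, loose. Origin: centre of its underside. Not to be moved.
- cutters: Bystander: side cutters with red grips lying on the bench, 125 mm long along its x (jaws to +x), 52 mm wide, 13 mm high, loose. Origin: on the bench surface, 48 mm behind the tips of the jaws. Not to be moved.

How it is judged (in metres and radians):
At the end, for the whole second after the job is handed in: Tin in the dish (12 mm), reel on the stand's seat over the spindle (10 mm), short and long cartons flat in their own trays (centres within 16 mm, yaw within 0.3 rad); undersides within 4 mm of floor or seat, upright within 0.08 rad, at rest (horizontal distance between tin and dish below 0.012 m and z of tin in the frame of dish between -0.001 and 0.007 m and angle between each of tin, reel, carton_short, carton_long's own z axis and vertical below 0.08 rad and linear speed of each of tin, reel, carton_short, carton_long below 0.02 m/s and angular speed of each of tin, reel, carton_short, carton_long below 0.2 rad/s and horizontal distance between reel and reel_stand below 0.01 m and z of reel in the frame of reel_stand between 0.006 and 0.014 m and horizontal distance between carton_short and tray_short below 0.016 m and z of carton_short in the frame of tray_short between -0.001 and 0.007 m and angle between the x axis of carton_short and the x axis of tray_short, either way round below 0.3 rad and horizontal distance between carton_long and tray_long below 0.016 m and z of carton_long in the frame of tray_long between -0.001 and 0.007 m and angle between the x axis of carton_long and the x axis of tray_long, either way round below 0.3 rad); the robot touches nothing.
It fails at once if a thing of the pile was tipped over (more than 0.6 rad from upright) (angle between any of tin, reel, carton_short, carton_long's own z axis and vertical above 0.6 rad).
It fails at once if a thing of the pile was dropped (free in the air at more than 0.6 m/s, a fall of about 20 mm) ((linear speed of tin above 0.6 m/s and contact force between tin and anything else below 0.01 N and contact force between tin and the fingers below 0.01 N) or (linear speed of reel above 0.6 m/s and contact force between reel and anything else below 0.01 N and contact force between reel and the fingers below 0.01 N) or (linear speed of carton_short above 0.6 m/s and contact force between carton_short and anything else below 0.01 N and contact force between carton_short and the fingers below 0.01 N) or (linear speed of carton_long above 0.6 m/s and contact force between carton_long and anything else below 0.01 N and contact force between carton_long and the fingers below 0.01 N)).
It fails at once if the oiler or the side cutters were knocked (moved more than 25 mm) (distance of any of oiler, cutters from where it was at the start of the episode above 0.025 m).
It also fails if it takes over 106 s, if anything falls off the work surface, if the arm or the gripper's body presses on something with over 40 N, if the wrist force passes 120 N, or if a joint passes its speed limit or range.

## Working session

There is one attempt and no reset: what is moved stays moved. The work goes in short steps, Python scripts to look and compute and a shell command to move; the robot and the scene stay as the last step left them, time stands still between calls to the robot, and variables do not carry over. Pictures are saved under pics/ and viewed, about 12 in all and at most 16, crops included, and the job is handed in when it is done.

```bash
mkdir -p pics; cat > h.py <<'E'
import numpy as np, cv2
from cell import telemetry, snapshot, calibration, order, robot
from scipy.spatial.transform import Rotation as Ro
def cloud(name):
    o=telemetry.get_obs(); im,d=snapshot(name); c=calibration(name)
    f=240/np.tan(np.radians(c['vfov'])/2)
    v,u=np.mgrid[0:480,0:640]
    P=np.stack([(u-c['cx'])/f*d,(v-c['cy'])/f*d,d],-1)
    if 'R' in c: W=(P-np.array(c['t']))@np.array(c['R'])
    else:
        T=np.array(c['T_tool_cam']); R=Ro.from_quat(o['eef_rot']).as_matrix()
        W=(P@T[:3,:3].T+T[:3,3])@R.T+np.array(o['position'])
    W[d==0]=np.nan
    return im,d,W
def save(im,n): cv2.imwrite('pics/'+n,im[...,::-1])
E
python3 - <<'E'
from h import *
for n in ('top','side'):
    im,d,W=cloud(n); save(im,n+'0.png'); np.savez('pics/'+n+'0.npz',im=im,W=W)
o=telemetry.get_obs(); print(o)
print(Ro.from_quat(o['eef_rot']).as_matrix().round(3)); print(calibration('wrist'), calibration('top'))
E
```

```text
{'time': 0.1, 'qpos': array([ 1.19848585,  0.6158337 , -0.01263017,  1.42477518,  0.00810745,
        1.10339938, -0.04039396]), 'joint_velocities': array([ 0.00132035, -0.00201822, -0.00032545, -0.00198431, -0.00023489,
        0.00014709,  0.00075445]), 'tau': array([ 8.87605947e-04, -4.70386469e+01,  2.60222275e-01, -1.71572238e+01,
        1.01759360e-02,  5.84686160e-03,  4.63413031e-06]), 'position': array([ 220.16094238, -611.01410489,  302.83437827]), 'eef_rot': array([-0.69640337, -0.12250614,  0.69671151, -0.12086216]), 'ft_force': array([-0.39334884,  0.08650476, -1.01431504]), 'wrist_torque': array([-0.00687258, -0.01515797,  0.06235419]), 'gripper_width': 84.9969077038673}
[[-0.001  0.339 -0.941]
 [ 0.002 -0.941 -0.339]
 [-1.    -0.002  0.   ]]
{'vfov': 66.77839121267085, 'cx': 319.2946339620532, 'cy': 241.88913508703703, 'T_tool_cam': array([[ 1.15208587e-03, -2.88066374e-01,  9.57609752e-01,
        -7.03826436e+01],
       [ 9.99998897e-01, -5.66183308e-04, -1.37340182e-03,
        -1.40776068e-01],
       [ 9.37813539e-04,  9.57610278e-01,  2.88065404e-01,
        -7.34593758e+01],
       [ 0.00000000e+00,  0.00000000e+00,  0.00000000e+00,
         1.00000000e+00]])} {'vfov': 47.75284061407533, 'cx': 325.34231037984154, 'cy': 242.50247382934205, 'R': array([[ 0.01431895, -0.99979202, -0.01452194],
       [-0.99289718, -0.01250165, -0.11831694],
       [ 0.11811079,  0.01611297, -0.99286969]]), 't': array([   4.499141  ,  562.76447865, 1122.02656189])}
```

View pics/top0.png

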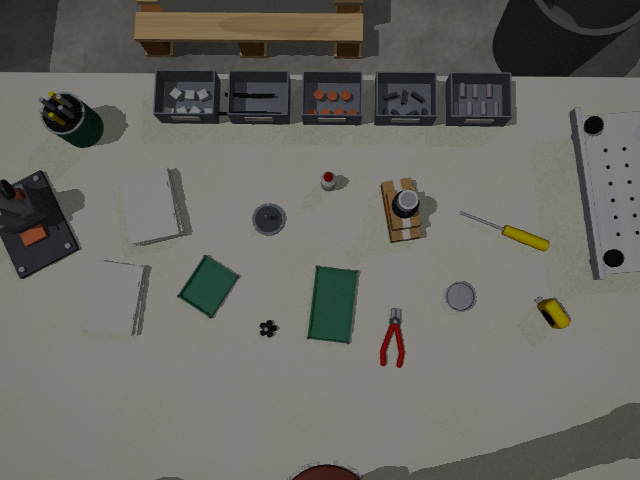

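View pics/side0.png

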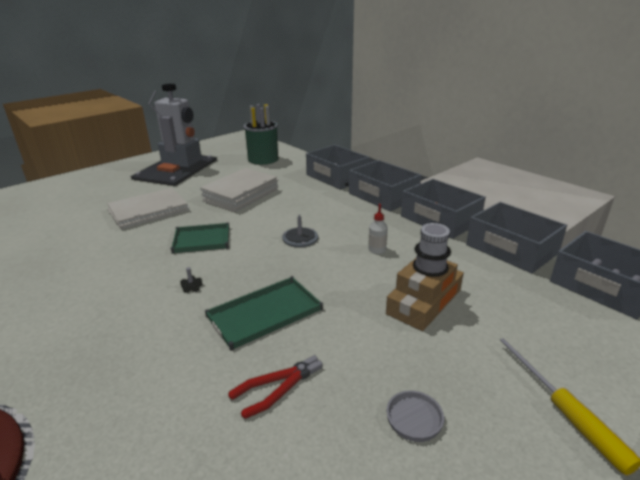

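Top view: pile at about (403,208), tin (406,201), dish (461,296), stand (269,219), short tray (209,286), long tray (333,304), cutters (393,340), oiler (328,180). The side view shows the same.

```bash
python3 - <<'E'
from h import *
z=np.load('pics/top0.npz'); im,W=z['im'],z['W']
def box(u0,u1,v0,v1):
    m=np.zeros((480,640),bool); m[v0:v1,u0:u1]=1; return m
def rect(m,n):
    m=cv2.morphologyEx(m.astype(np.uint8),cv2.MORPH_OPEN,np.ones((2,2)))>0
    p=W[m]; p=p[~np.isnan(p).any(1)]
    r=cv2.minAreaRect(p[:,:2].astype(np.float32)); print(n,len(p),'c',np.round(r[0],1),'size',np.round(r[1],1),'ang',round(r[2],1),'zmed',np.median(p[:,2]).round(1))
print('bench z',np.nanmedian(W[box(420,440,270,300)][:,2]), np.nanmedian(W[box(250,280,260,300)][:,2]),np.nanmedian(W[box(450,500,150,190)][:,2]))
i=im.astype(int); green=(i[...,1]>i[...,0]*1.3)&(i[...,1]>i[...,2]*1.1)
rect(green&box(170,245,250,325),'trayS'); rect(green&box(300,365,255,350),'trayL')
Z=W[...,2]; pb=box(370,435,165,255)
for a,b,n in ((118,150,'tin'),(86,106,'reel'),(58,74,'cs'),(28,44,'cl')): rect(pb&(Z>a)&(Z<b),n)
rect(box(435,490,270,325)&(Z>6)&(Z<20),'dish')
rect(box(240,300,195,245)&(Z>5)&(Z<20),'stand'); rect(box(240,300,195,245)&(Z>25),'spindle')
rect(box(310,345,160,200)&(Z>20),'oiler'); red=(i[...,0]>1.5*i[...,1])
rect(box(375,410,300,375)&((Z>5)|red),'cutters')
im2=cv2.resize(im[140:380,160:500],None,fx=2.3,fy=2.3,interpolation=cv2.INTER_CUBIC); save(im2,'crop.png')
E
```

```text
bench z -0.8231285052683872 -0.054466692349148194 -0.9533368459486716
trayS 1938 c [465.5 265.3] size [ 86.3 107.9] ang 58.4 zmed 3.6
trayL 3029 c [430.1  -6.5] size [ 90.  156.4] ang 83.5 zmed 2.8
tin 326 c [ 643.6 -165.4] size [37.6 69.4] ang 20.7 zmed 129.4
reel 188 c [ 634.8 -161.2] size [44.2 69. ] ang 0.7 zmed 97.2
cs 568 c [ 638.2 -157.1] size [89.1 73.2] ang 9.5 zmed 65.5
cl 712 c [ 639.2 -153.4] size [133.6  71.8] ang 10.1 zmed 35.4
dish 98 c [ 451.6 -284.2] size [62.9 59.6] ang 52.3 zmed 4.9
stand 683 c [614.4 137.6] size [69.  66.9] ang 24.7 zmed 9.2
spindle 22 c [617.8 137.1] size [ 5.7 11.9] ang 77.8 zmed 41.3
oiler 239 c [696.4   4.2] size [28.8 38.7] ang 25.8 zmed 54.2
cutters 653 c [ 362.2 -138.2] size [ 53.1 123.4] ang 84.8 zmed 10.3
```

View pics/crop.png

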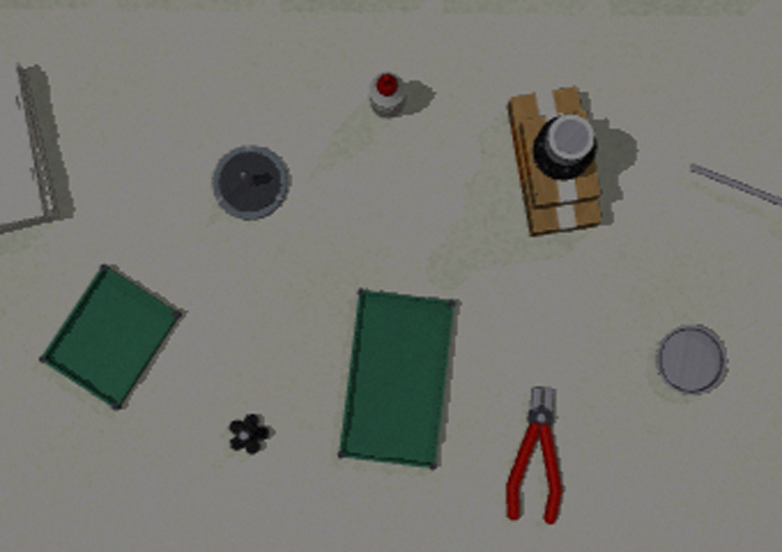

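```bash
python3 -m jog '[[85,0,0,0,0.83],[85,0,0,0,0.83],[85,0,0,0,0.82],[85,0,-0.5,-0.5,0],[85,0,-1,-1,0],[85,0,-1,-1,0],[85,0,-1,-1,0],[85,0,-1,-1,0],[85,0,-1,-1,0],[85,0,-1,-1,0],[85,0,-1,-1,0],[85,0,-1,-1,0],[85,0,-1,-1,0],[85,0,-1,-1,0],[85,0,-1,-1,0],[85,0,-1,-1,0],[85,0,-1,-1,0],[85,0,-0.9,-0.5,0],[85,0,-0.5,0,0]]'; python3 -m jog '[[85,0,0,0,0],[85,0,0,0,0]]'
cat >> h.py <<'E'
def rows(tgt, yaw=None):
    """report tool state and the shift in units to bring the TCP to tgt (mm)"""
    o=telemetry.get_obs(); R=Ro.from_quat(o['eef_rot']).as_matrix()
    print('pos',np.round(o['position'],1),'yaw_y',np.degrees(np.arctan2(R[1,1],R[0,1])).round(1),'tilt',np.degrees(np.arccos(-R[2,0])).round(2),'w',round(o['gripper_width'],1),'t',round(o['time'],1),'F',np.round(o['ft_force'],1))
    if tgt is not None: print('units',np.round(R.T@(np.array(tgt)-o['position'])/30,2))
def band(W,a,b,cx,cy,r=110):
    return (W[...,2]>a)&(W[...,2]<b)&(np.hypot(W[...,0]-cx,W[...,1]-cy)<r)
def rect(W,m,n):
    m=cv2.morphologyEx(m.astype(np.uint8),cv2.MORPH_OPEN,np.ones((5,5)))
    k,l,s,_=cv2.connectedComponentsWithStats(m)
    if k<2: print(n,'none'); return
    p=W[l==1+np.argmax(s[1:,4])]
    r=cv2.minAreaRect(p[:,:2].astype(np.float32)); e=cv2.minEnclosingCircle(p[:,:2].astype(np.float32))
    print(n,len(p),'c',np.round(r[0],1),'size',np.round(r[1],1),'ang',round(r[2],1),'circ',np.round(e[0],1),round(e[1],1),'mean',p.mean(0).round(1))
E
python3 - <<'E'
from h import *
rows(None); print(robot.tip_extent)
im,d,W=cloud('wrist'); save(im,'w1.png')
for a,b,n in ((124,138,'tin'),(92,103,'reel'),(60,71,'cs'),(30,42,'cl')): rect(W,band(W,a,b,641,-160),n)
E
```

```text
time: 2.0
position: [642.4, -160.0, 302.6]
eef_rot: [-0.707, -0.003, 0.707, -0.001]
ft_force: [-0.3, -0.3, -0.3]
gripper_width: 85.2
time: 2.2
position: [639.3, -166.7, 303.9]
eef_rot: [-0.707, 0.002, 0.708, 0.0]
ft_force: [-0.1, -1.0, 0.4]
gripper_width: 84.9
pos [ 639.3 -166.7  303.9] yaw_y -90.1 tilt 0.14 w 84.9 t 2.2 F [-0.1 -1.   0.4]
72.6
tin 2428 c [ 640.4 -153. ] size [39.6 39.7] ang 3.6 circ [ 640.1 -152.9] 20.5 mean [ 641.2 -152.9  130.4]
reel 955 c [ 650.4 -155.9] size [53.  31.3] ang 76.2 circ [ 640.1 -153.4] 26.7 mean [ 653.4 -156.6   98.3]
cs 1479 c [ 659.  -148.6] size [30.5 60.2] ang 8.2 circ [ 658.4 -149. ] 32.7 mean [ 664.5 -148.7   66.6]
cl 2344 c [ 687.7 -142.5] size [29.8 64.2] ang 9.5 circ [ 687.4 -142.8] 34.3 mean [ 687.6 -143.1   36.4]
```

View pics/w1.png

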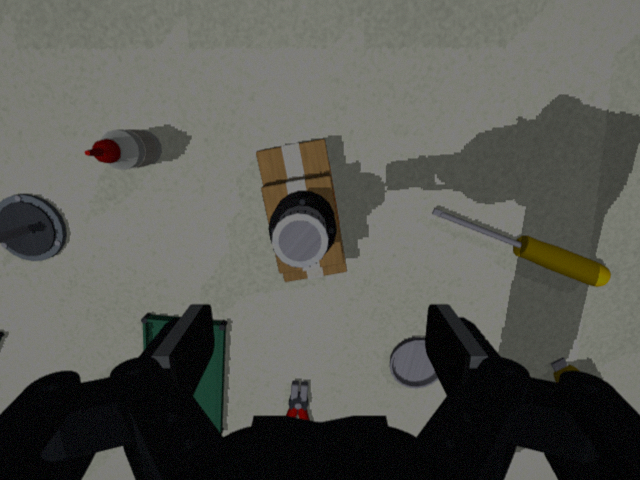

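The wrist view shows the tin top at (300,238), centred at (640,-153); the sizes fit (39.6 mm across, height 130).

```bash
python3 -m jog '[[85,0,-0.46,-0.03,0],[85,1,0,0,0],[85,1,0,0,0],[85,1,0,0,0],[85,0.6,0,0,0],[85,0.4,0,0,0],[85,0,0,0,0],[85,0,0,0,0]]'; python3 -c "from h import *; rows([640.3,-153,182])"
```

```text
time: 3.05
position: [641.9, -151.3, 184.9]
eef_rot: [0.708, -0.001, -0.707, -0.0]
ft_force: [1.4, 0.6, 0.5]
gripper_width: 85.2
pos [ 641.9 -151.3  184.9] yaw_y -90.1 tilt 0.1 w 85.2 t 3.0 F [1.4 0.6 0.5]
units [0.1  0.06 0.05]
```

```bash
python3 -m jog '[[60,0.1,0,0,0],[20,0,0,0,0],[20,0,0,0,0],[20,0,0,0,0],[20,0,0,0,0],[20,0,0,0,0],[20,0,0,0,0],[20,-0.1,0,0,0],[20,-0.2,0,0,0],[20,-0.4,0,0,0]]'; python3 -c "from h import *; rows([451,-284,250])"
```

```text
time: 4.05
position: [640.4, -150.3, 200.8]
eef_rot: [-0.706, -0.0, 0.709, 0.0]
ft_force: [0.2, -0.2, -1.1]
gripper_width: 38.0
pos [ 640.4 -150.3  200.8] yaw_y -90.0 tilt 0.24 w 38.0 t 4.0 F [ 0.2 -0.2 -1.1]
units [-1.62  4.45  6.32]
```

```bash
python3 -m jog '[[20,-1,0,0,0],[20,-1,0,0,0],[20,-0.5,0.3,0.5,0],[20,0,0.7,1,0],[20,0,0.7,1,0],[20,0,0.7,1,0],[20,0,0.7,1,0],[20,0,0.7,1,0],[20,0,0.4,0.5,0],[20,0,0.25,0.3,0],[20,0,0,0,0],[20,0,0,0,0]]'; cat > p.py <<'E'
from h import *
import sys
n,cx,cy,a,b,r=sys.argv[1],*map(float,sys.argv[2:7])
rows(None); im,d,W=cloud('wrist'); save(im,n+'.png'); rect(W,band(W,a,b,cx,cy,r),n); np.savez('pics/'+n+'.npz',im=im,W=W)
E
python3 p.py dish 451 -284 6 17 45
```

```text
time: 5.25
position: [453.6, -283.4, 277.2]
eef_rot: [0.708, 0.001, -0.707, 0.0]
ft_force: [0.1, -0.5, -1.0]
gripper_width: 37.8
pos [ 453.6 -283.4  277.2] yaw_y -89.9 tilt 0.1 w 37.8 t 5.2 F [ 0.1 -0.5 -1. ]
dish 25 c [ 424.4 -273.5] size [4.1 3.3] ang 86.5 circ [ 424.6 -273.6] 2.5 mean [ 424.7 -273.6   10.3]
```

View pics/dish.png

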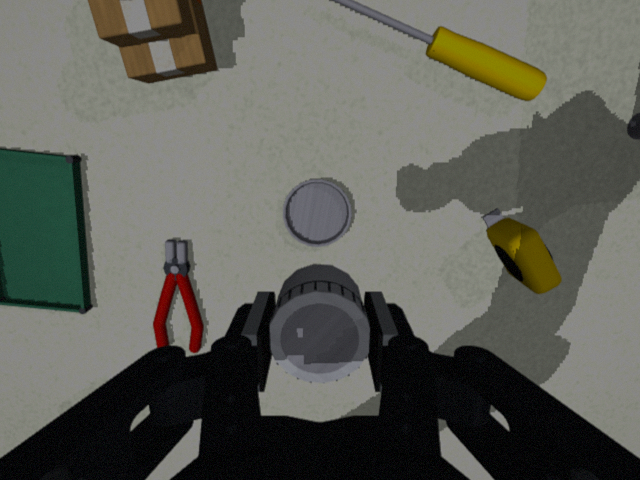

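Dish fully visible at (318,212), tin upright in the fingers at (320,335).

```bash
python3 - <<'E'
from h import *
z=np.load('pics/dish.npz'); im,W=z['im'],z['W']
g=cv2.GaussianBlur(cv2.cvtColor(im,cv2.COLOR_RGB2GRAY),(3,3),0)
c=cv2.HoughCircles(g[160:265,260:380],cv2.HOUGH_GRADIENT,1,20,param1=80,param2=15,minRadius=26,maxRadius=38)
print(c); print(W[212,318],W[205:220,310:326].reshape(-1,3).mean(0))
m=W[...,2]; reg=np.zeros_like(m,bool); reg[170:258,270:365]=1
rim=reg&(m>6.5)&(m<16); p=W[rim]; print(len(p),cv2.minEnclosingCircle(p[:,:2].astype(np.float32)))
# tin top
q=W[(m>150)&(m<225)]; q=q[(abs(q[:,0]-453)<30)&(abs(q[:,1]+283)<16)]
h=np.histogram(q[:,2],20); print(h[0],h[1].round(0))
E
```

```text
[[[58.5 51.5 29.7]]]
[ 454.0119228  -281.31254813    4.48094908] [ 453.74009416 -280.82338094    3.27133036]
836 ((454.1513671875, -280.2980651855469), 32.7231330871582)
[ 12  71  88  87  93  87  91 103 104 106 116  99  72  66  78 118 128 143
 143 767] [193. 195. 196. 198. 199. 201. 203. 204. 206. 207. 209. 211. 212. 214.
 215. 217. 219. 220. 222. 223. 225.]
```

```bash
python3 -m jog '[[20,0.5,-0.08,0,0],[20,1,0,0,0],[20,1,0,0,0],[20,1,0,0,0],[20,1,0,0,0],[20,0.8,0,0,0],[20,0.4,0,0,0],[20,0.2,0,0,0],[20,0,0,0,0],[20,0,0,0,0]]'; python3 -c "from h import *; rows([454,-280.7,87]); im,d,W=cloud('wrist'); save(im[150:450,150:500],'dish2.png')
m=W[...,2]; r=(abs(W[...,0]-454)<50)&(abs(W[...,1]+281)<17)&(m>-10)&(m<60); h=np.histogram(m[r],35,(-10,60)); print(h[0])"
```

```text
time: 6.3
position: [453.2, -282.1, 100.9]
eef_rot: [0.708, -0.0, -0.706, 0.0]
ft_force: [0.6, -0.0, -1.2]
gripper_width: 37.9
pos [ 453.2 -282.1  100.9] yaw_y -90.0 tilt 0.13 w 37.9 t 6.3 F [ 0.6 -0.  -1.2]
units [ 0.46 -0.05 -0.02]
[   0    0    0    1  883 2208 2016  370   27   29  421   61    0   10
   84  113  115  126  118  130  139  127  135   79   96  146  166  171
  273 5885 1098    0    0    0    0]
```

View pics/dish2.png

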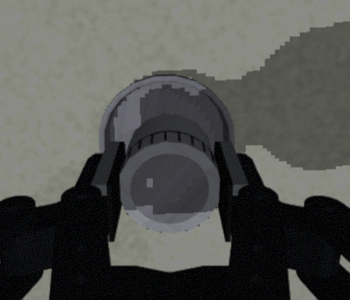

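Tin sits within the dish outline, top at z≈49, so 14 mm above the floor.

```bash
python3 -m jog '[[20,0.2,-0.05,0,0],[20,0.1,0,0,0],[20,0.08,0,0,0],[20,0.04,0,0,0],[20,0,0,0,0],[20,0,0,0,0]]'; python3 -m jog '[[20,0.03,0,0,0],[20,0,0,0,0]]'
```

```text
time: 6.95
position: [452.4, -280.4, 87.3]
eef_rot: [0.707, -0.0, -0.707, -0.0]
ft_force: [0.8, 0.5, -0.3]
gripper_width: 37.7
time: 7.15
position: [452.5, -280.5, 86.9]
eef_rot: [0.707, -0.0, -0.707, -0.0]
ft_force: [-0.7, 0.7, 4.0]
gripper_width: 38.1
```

```bash
python3 -m jog '[[45,0,0,0,0],[60,0,0,0,0],[60,0,0,0,0],[60,0,0,0,0],[60,-0.3,0,0,0],[60,-0.8,0,0,0],[85,-1,0,0,0],[85,-1,0,0,0],[85,-1,0,0,0],[85,-1,0,0,0],[85,-1,0,0,0],[85,-0.9,0,0,0]]'; python3 -m jog '[[85,0,-0.4,-0.6,0],[85,0,-0.7,-1,0],[85,0,-0.7,-1,0],[85,0,-0.7,-1,0],[85,0,-0.7,-1,0],[85,0,-0.7,-1,0],[85,0,-0.3,-0.6,0],[85,0,0,0,0],[85,0,0,0,0]]'
python3 - <<'E'
from h import *
rows([640,-153.4,260]); im,d,W=cloud('wrist')
for a,b,n in ((92,103,'reel'),(60,71,'cs'),(30,42,'cl')): rect(W,band(W,a,b,641,-160),n)
rect(W,band(W,25,42,454,-281,60),'tin')
E
```

```text
time: 8.35
position: [452.1, -280.3, 298.7]
eef_rot: [0.708, -0.0, -0.707, 0.0]
ft_force: [0.8, -0.6, -0.3]
gripper_width: 85.1
time: 9.25
position: [637.8, -154.7, 296.4]
eef_rot: [-0.707, 0.0, 0.708, -0.0]
ft_force: [0.6, -0.5, 0.1]
gripper_width: 84.9
pos [ 637.8 -154.7  296.4] yaw_y -90.0 tilt 0.08 w 84.9 t 9.2 F [ 0.6 -0.5  0.1]
units [ 1.21 -0.05 -0.07]
reel 2986 c [ 639.6 -153.1] size [52.8 52.9] ang 19.8 circ [ 639.5 -153.3] 26.8 mean [ 640.2 -153.1   98.2]
cs 1576 c [ 660.2 -148.5] size [28.  60.5] ang 8.5 circ [ 659.8 -148.3] 32.3 mean [ 664.4 -148.    66.6]
cl 2460 c [ 687.7 -142.7] size [30.2 64. ] ang 8.8 circ [ 687.3 -142.9] 34.3 mean [ 687.8 -143.2   36.4]
tin 687 c [ 448.1 -272.8] size [39.6 24.8] ang 27.4 circ [ 451.3 -279.1] 19.9 mean [ 451.3 -272.7   34.5]
```

```bash
python3 -m jog '[[85,0.5,-0.05,-0.06,0],[85,1,0,0,0],[85,1,0,0,0],[85,1,0,0,0],[85,0.7,0,0,0],[85,0.4,0,0,0],[85,0.2,0,0,0],[85,0,0,0,0],[85,0,0,0,0]]'; python3 -c "from h import *; rows([639.6,-153.2,147])"
```

```text
time: 10.2
position: [640.8, -153.5, 153.8]
eef_rot: [0.708, -0.001, -0.706, -0.0]
ft_force: [0.4, 0.2, 0.4]
gripper_width: 85.4
pos [ 640.8 -153.5  153.8] yaw_y -90.1 tilt 0.14 w 85.4 t 10.2 F [0.4 0.2 0.4]
units [ 0.23 -0.01  0.04]
```

```bash
python3 -m jog '[[85,0.2,0,0.02,0],[65,0,0,0,0],[35,0,0,0,0],[35,0,0,0,0],[35,0,0,0,0],[35,0,0,0,0],[35,0,0,0,0],[35,-0.1,0,0,0],[35,-0.2,0,0,0],[35,-0.5,0,0,0],[35,-1,0,0,0],[35,-1,0,0,0],[35,-1,0,0,0],[35,-0.6,0,0,0],[35,0,0,0,0]]'; python3 -c "from h import *; rows([614,137.6,283])"
```

```text
time: 11.7
position: [641.2, -153.3, 282.9]
eef_rot: [0.71, -0.001, -0.704, 0.0]
ft_force: [0.8, -0.5, -2.5]
gripper_width: 50.4
pos [ 641.2 -153.3  282.9] yaw_y -90.0 tilt 0.49 w 50.4 t 11.7 F [ 0.8 -0.5 -2.5]
units [-0.03 -9.7   0.91]
```

```bash
python3 -m jog '[[35,0,-0.5,0,0],[35,0,-1,0.1,0],[35,0,-1,0.1,0],[35,0,-1,0.1,0],[35,0,-1,0.1,0],[35,0,-1,0.1,0],[35,0,-1,0.1,0],[35,0,-1,0.1,0],[35,0,-1,0.1,0],[35,0,-0.7,0.1,0],[35,0,-0.4,0,0],[35,0,-0.1,0,0],[35,0,0,0,0],[35,0,0,0,0]]'; python3 p.py stand 614 138 6 17 45; python3 - <<'E'
from h import *
z=np.load('pics/stand.npz'); W=z['W']; m=W[...,2]
p=W[band(W,30,60,614,138,20)]; print('spindle',len(p),p[p[:,2]>45].mean(0) if len(p) else 0, p.mean(0) if len(p) else 0)
q=W[band(W,195,250,614,138,45)]; h=np.histogram(q[:,2],30); print(h[0],h[1][[0,-1]])
t=h[1][np.argmax(h[0])]; q=q[abs(q[:,2]-t)<4]; print('reel top',t,cv2.minEnclosingCircle(q[:,:2].astype(np.float32)))
E
```

```text
time: 13.1
position: [613.0, 135.9, 278.1]
eef_rot: [-0.707, 0.002, 0.707, 0.0]
ft_force: [0.1, -0.0, -3.1]
gripper_width: 50.5
pos [613.  135.9 278.1] yaw_y -90.2 tilt 0.11 w 50.5 t 13.1 F [ 0.1 -0.  -3.1]
stand 3904 c [617.2 135.5] size [68.3 70.9] ang 79.3 circ [617.7 137. ] 35.7 mean [618.3 136.7   9.4]
spindle 119 [618.41200251 136.91265946  49.68671059] [619.14205482 136.81809345  46.17322394]
[  31  482 1356  166  221  230  227  245  243  268  256  259  290  297
  364  395  355 4534 7041  294  286  270  312  318  272  237  276  538
  470  163] [196.44687512 249.99862433]
reel top 228.57792464322992 ((619.3109130859375, 136.1065216064453), 39.151119232177734)
```

View pics/stand.png

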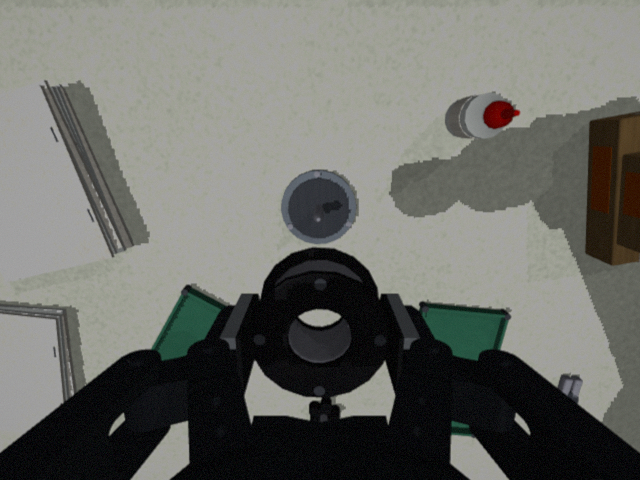

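Reel level in the fingers, bore at (320,337); the stand is clear at (319,207). Checking reel centre in hand.

```bash
python3 - <<'E'
from h import *
z=np.load('pics/stand.npz'); W=z['W']
s=W[:,312:329].reshape(-1,3); s=s[abs(s[:,2]-230)<4]; s=s[np.argsort(s[:,0])]
h=np.histogram(s[:,0],np.arange(570,660,2)); print(list(zip(h[1].astype(int),h[0])))
f=W[335:340].reshape(-1,3); f=f[abs(f[:,2]-230)<4]; h=np.histogram(f[:,1],np.arange(90,180,3)); print(list(zip(h[1].astype(int),h[0])))
E
```

```text
[(np.int64(570), np.int64(0)), (np.int64(572), np.int64(0)), (np.int64(574), np.int64(0)), (np.int64(576), np.int64(0)), (np.int64(578), np.int64(0)), (np.int64(580), np.int64(0)), (np.int64(582), np.int64(0)), (np.int64(584), np.int64(2)), (np.int64(586), np.int64(47)), (np.int64(588), np.int64(63)), (np.int64(590), np.int64(87)), (np.int64(592), np.int64(74)), (np.int64(594), np.int64(73)), (np.int64(596), np.int64(74)), (np.int64(598), np.int64(96)), (np.int64(600), np.int64(77)), (np.int64(602), np.int64(0)), (np.int64(604), np.int64(0)), (np.int64(606), np.int64(0)), (np.int64(608), np.int64(0)), (np.int64(610), np.int64(0)), (np.int64(612), np.int64(0)), (np.int64(614), np.int64(0)), (np.int64(616), np.int64(0)), (np.int64(618), np.int64(0)), (np.int64(620), np.int64(0)), (np.int64(622), np.int64(0)), (np.int64(624), np.int64(46)), (np.int64(626), np.int64(85)), (np.int64(628), np.int64(92)), (np.int64(630), np.int64(81)), (np.int64(632), np.int64(85)), (np.int64(634), np.int64(90)), (np.int64(636), np.int64(93)), (np.int64(638), np.int64(83)), (np.int64(640), np.int64(0)), (np
[... 414 characters left out ...]
(np.int64(108), np.int64(17)), (np.int64(111), np.int64(40)), (np.int64(114), np.int64(40)), (np.int64(117), np.int64(43)), (np.int64(120), np.int64(40)), (np.int64(123), np.int64(18)), (np.int64(126), np.int64(0)), (np.int64(129), np.int64(0)), (np.int64(132), np.int64(0)), (np.int64(135), np.int64(0)), (np.int64(138), np.int64(0)), (np.int64(141), np.int64(0)), (np.int64(144), np.int64(0)), (np.int64(147), np.int64(29)), (np.int64(150), np.int64(41)), (np.int64(153), np.int64(41)), (np.int64(156), np.int64(40)), (np.int64(159), np.int64(45)), (np.int64(162), np.int64(0)), (np.int64(165), np.int64(0)), (np.int64(168), np.int64(0)), (np.int64(171), np.int64(0)), (np.int64(174), np.int64(0))]
```

```bash
python3 -m jog '[[35,0.5,-0.04,-0.16,0],[35,1,0,0,0],[35,1,0,0,0],[35,1,0,0,0],[35,0.6,0,0,0],[35,0.2,0,0,0],[35,0,0,0,0],[35,0,0,0,0]]'; for i in 1 2; do python3 -m jog '[[35,0,0,0,0]]' |sed -n 2p; done; python3 - <<'E'
from h import *
rows([617.7,137,90]); im,d,W=cloud('wrist'); rect(W,band(W,6,16,617,137,45),'stand')
h=np.histogram(W[band(W,80,120,617,137,27)][:,2],20,(80,120)); print(h[0])
p=W[band(W,35,60,617,137,25)]; print(len(p), p.mean(0) if len(p) else '')
c=W[band(W,95,112,617,137,30)]; print(c.min(0),c.max(0)); save(im[150:450,150:500],'stand2.png')
E
```

```text
time: 13.95
position: [618.4, 139.1, 150.2]
eef_rot: [0.708, -0.0, -0.706, -0.0]
ft_force: [0.5, -0.0, -1.5]
gripper_width: 50.2
position: [618.5, 139.3, 150.9]
position: [618.2, 139.3, 150.7]
pos [618.2 139.3 150.7] yaw_y -90.0 tilt 0.14 w 50.4 t 14.2 F [ 0.1  0.  -2.4]
units [2.02 0.08 0.02]
stand 4747 c [630.8 135.6] size [70.7 44.8] ang 84.9 circ [617.8 136.9] 35.7 mean [633.2 135.9   9.1]
[ 261  252  276  220  184  183  217  260  246  346 8917 1412   75   84
   72   87   89  100  112  291]
0 
[590.98178588 109.60968189  95.01989711] [644.74973551 165.23390488 111.99493309]
```

View pics/stand2.png

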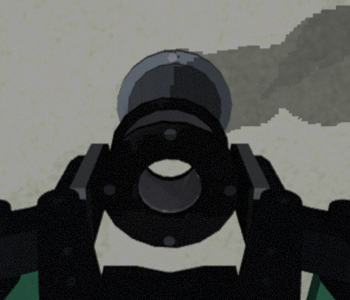

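Reel over the stand, bottom at z≈69, about 2 mm off in y.

```bash
python3 -m jog '[[35,0.2,0.07,0.02,0],[35,0.5,0,0,0],[35,0.5,0,0,0],[35,0.4,0,0,0],[35,0.2,0,0,0],[35,0,0,0,0],[35,0,0,0,0]]'; python3 -m jog '[[35,0.06,0,0,0],[35,0,0,0,0],[35,0,0,0,0]]'
```

```text
time: 14.9
position: [617.2, 137.2, 95.4]
eef_rot: [0.707, -0.0, -0.707, -0.0]
ft_force: [-0.3, -0.2, -2.5]
gripper_width: 50.8
time: 15.2
position: [617.1, 137.2, 94.1]
eef_rot: [0.707, -0.0, -0.707, -0.0]
ft_force: [-0.8, -0.2, -2.7]
gripper_width: 50.4
```

```bash
python3 -m jog '[[35,0.06,0,0,0],[35,0,0,0,0],[35,0,0,0,0]]';python3 -m jog '[[35,0.05,0,0,0],[35,0,0,0,0],[35,0,0,0,0]]'
```

```text
time: 15.5
position: [616.9, 137.1, 91.8]
eef_rot: [-0.707, 0.0, 0.707, 0.0]
ft_force: [-0.7, -0.2, -2.7]
gripper_width: 50.6
time: 15.8
position: [617.0, 137.2, 91.5]
eef_rot: [0.707, -0.0, -0.707, -0.0]
ft_force: [-2.8, -0.4, 5.9]
gripper_width: 50.7
```

```bash
python3 -m jog '[[60,0,0,0,0],[75,0,0,0,0],[75,0,0,0,0],[75,0,0,0,0],[75,-0.3,0,0,0],[75,-0.7,0,0,0],[85,-1,0,0,0],[85,-1,0,0,0],[85,-1,0,0,0],[85,-1,0,0,0],[85,-1,0,0,0],[85,-1,0,0,0]]'; python3 -m jog '[[85,0,0.5,0,0],[85,0,1,-0.1,0],[85,0,1,-0.1,0],[85,0,1,-0.1,0],[85,0,1,-0.1,0],[85,0,1,-0.1,0],[85,0,1,-0.1,0],[85,0,1,-0.1,0],[85,0,1,-0.1,0],[85,0,1,0,0],[85,0,0.7,0,0],[85,0,0.4,0,-0.5],[85,0,0,0,-0.56],[85,0,0,0,0],[85,0,0,0,0]]'
python3 - <<'E'
from h import *
rows([640,-151,260]); im,d,W=cloud('wrist')
for a,b,n in ((60,71,'cs'),(30,42,'cl')): rect(W,band(W,a,b,641,-152),n)
im,d,W=cloud('top'); m=band(W,36,48,617,137,45); p=W[m]; print('reel',len(p),cv2.minEnclosingCircle(p[:,:2].astype(np.float32)),np.median(p[:,2]))
E
```

```text
time: 17.0
position: [616.7, 137.0, 302.4]
eef_rot: [0.707, -0.0, -0.707, -0.0]
ft_force: [0.5, -0.5, 0.4]
gripper_width: 85.3
time: 18.5
position: [640.5, -180.8, 300.0]
eef_rot: [-0.705, -0.052, 0.705, -0.051]
ft_force: [-0.3, 0.1, 0.3]
gripper_width: 85.1
pos [ 640.5 -180.8  300. ] yaw_y -81.6 tilt 0.06 w 85.1 t 18.5 F [-0.3  0.1  0.3]
units [ 1.33 -0.98 -0.13]
cs 6311 c [ 634.  -152.5] size [81.  60.2] ang 9.3 circ [ 634.2 -152.7] 49.1 mean [ 636.  -152.4   66.4]
cl 2412 c [ 687.7 -142.5] size [29.7 63.9] ang 9.2 circ [ 687.7 -142.6] 34.4 mean [ 687.8 -142.9   36.4]
reel 404 ((615.7293090820312, 139.07701110839844), 26.82394790649414) 41.94130994471202
```

```bash
python3 -m jog '[[85,0,-0.5,0.08,-0.1],[85,0.5,-0.46,0,0],[85,1,0,0,0],[85,1,0,0,0],[85,1,0,0,0],[85,1,0,0,0],[85,0.7,0,0,0],[85,0.3,0,0,0],[85,0.2,0,0,0],[85,0,0,0,0],[85,0,0,0,0]]'; python3 -c "from h import *; rows([634,-152.5,120]);print(robot.tip_extent)"
```

```text
time: 19.7
position: [634.8, -152.7, 130.6]
eef_rot: [0.706, 0.057, -0.704, 0.057]
ft_force: [0.1, 0.6, -0.4]
gripper_width: 85.2
pos [ 634.8 -152.7  130.6] yaw_y -80.7 tilt 0.14 w 85.2 t 19.7 F [ 0.1  0.6 -0.4]
units [ 0.35 -0.01  0.03]
72.6
```

```bash
python3 -m jog '[[85,0.2,0,0,0],[85,0.15,0,0,0],[85,0,0,0,0],[65,0,0,0,0],[40,0,0,0,0],[40,0,0,0,0],[40,0,0,0,0],[40,0,0,0,0],[40,0,0,0,0]]';  python3 -m jog '[[40,-0.1,0,0,0],[40,-0.2,0,0,0],[40,-0.4,0,0,0],[40,-0.8,0,0,0],[40,-1,0,0,0],[40,-1,0,0,0],[40,-1,0,0,0],[40,-0.8,0,0,0],[40,0,0,0,0],[40,0,0,0,0]]'; python3 -c "from h import *; rows([465.5,265.3,270])"
```

```text
time: 20.6
position: [634.4, -153.0, 119.4]
eef_rot: [0.705, 0.057, -0.704, 0.057]
ft_force: [0.6, -0.3, 4.2]
gripper_width: 58.2
time: 21.6
position: [633.6, -152.6, 277.7]
eef_rot: [-0.705, -0.057, 0.705, -0.057]
ft_force: [-0.2, 0.8, -3.1]
gripper_width: 58.3
pos [ 633.6 -152.6  277.7] yaw_y -80.7 tilt 0.02 w 58.3 t 21.6 F [-0.2  0.8 -3.1]
units [  0.26 -14.65   3.29]
```

```bash
python3 -m jog '[[40,0,-0.5,0.1,0],[40,0,-1,0.22,0],[40,0,-1,0.22,0],[40,0,-1,0.22,0],[40,0,-1,0.22,0],[40,0,-1,0.22,0],[40,0,-1,0.22,0],[40,0,-1,0.22,0],[40,0,-1,0.22,0],[40,0,-1,0.22,0],[40,0,-1,0.22,0],[40,0,-1,0.22,0],[40,0,-1,0.22,0],[40,0,-1,0.22,0],[40,0,-0.8,0.22,0],[40,0,-0.35,0.1,0]]'; python3 -m jog '[[40,0,0,0,0.6],[40,0,0,0,0.9],[40,0,0,0,0.9],[40,0,0,0,0.9],[40,0,0,0,0.9],[40,0,0,0,0.6],[40,0,0,0,0.3],[40,0,0,0,0],[40,0,0,0,0]]'; python3 p.py ts 465 265 6 17 85;  python3 - <<'E'
from h import *
z=np.load('pics/ts.npz'); im,W=z['im'].astype(int),z['W']
g=(im[...,1]>im[...,0]*1.3)&(im[...,1]>im[...,2]*1.1)&(np.hypot(W[...,0]-465,W[...,1]-265)<90)
rect(W,g,'green'); rect(W,band(W,205,235,465,265,60),'carton top')
rows([465.5,265.3,270])
E
```

```text
time: 23.2
position: [462.8, 268.6, 276.3]
eef_rot: [-0.703, -0.059, 0.706, -0.059]
ft_force: [-1.1, 0.3, -2.2]
gripper_width: 58.5
time: 24.1
position: [465.8, 264.7, 277.2]
eef_rot: [-0.68, 0.193, 0.681, 0.192]
ft_force: [0.4, -0.9, -1.6]
gripper_width: 58.4
pos [465.8 264.7 277.2] yaw_y -121.5 tilt 0.1 w 58.4 t 24.1 F [ 0.4 -0.9 -1.6]
ts 51 c [532.6 272.5] size [5.5 6.5] ang 55.1 circ [532.5 272.2] 3.8 mean [532.8 272.3  12.3]
green 5742 c [488.4 251.6] size [85.7 58.3] ang 58.3 circ [486.1 252.9] 49.1 mean [488.9 251.5   7. ]
carton top 32322 c [465.4 265.2] size [86. 82.] ang 57.6 circ [465.5 265. ] 49.4 mean [470.7 261.7 224. ]
pos [465.9 264.8 277.4] yaw_y -121.5 tilt 0.07 w 58.3 t 24.1 F [-0.9  0.2 -2.3]
units [ 0.25 -0.01  0.02]
```

View pics/ts.png

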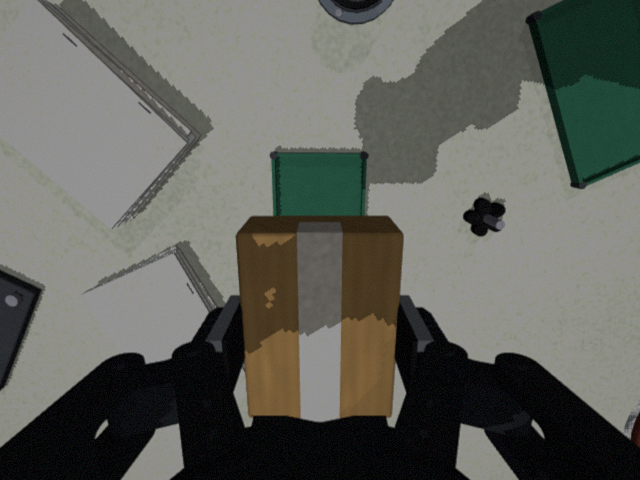

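Tray direction agrees with the carton's in the fingers; the tray centre is within 2 mm of the tool.

```bash
python3 -m jog '[[40,0.5,0,-0.04,0],[40,1,0,0,0],[40,1,0,0,0],[40,1,0,0,0],[40,1,0,0,0],[40,0.7,0,0,0],[40,0.4,0,0,0],[40,0.2,0,0,0],[40,0,0,0,0],[40,0,0,0,0]]'; python3 -m jog '[[40,0.2,0,0,0],[40,0,0,0,0],[40,0,0,0,0]]'; python3 -c "from h import *; rows([467,264.6,86.5])"
```

```text
time: 25.15
position: [467.9, 264.9, 104.7]
eef_rot: [0.681, -0.192, -0.68, -0.193]
ft_force: [-0.0, 0.7, -1.3]
gripper_width: 58.4
time: 25.45
position: [467.2, 264.6, 98.1]
eef_rot: [0.681, -0.192, -0.68, -0.192]
ft_force: [0.0, 0.0, -1.2]
gripper_width: 58.5
pos [467.2 264.6  98.1] yaw_y -121.5 tilt 0.02 w 58.5 t 25.4 F [ 0.   0.  -1.2]
units [0.39 0.   0.01]
```

```bash
python3 -m jog '[[40,0.15,0,0,0],[40,0.1,0,0,0],[40,0,0,0,0],[40,0,0,0,0]]'; python3 -m jog '[[40,0.06,0,0,0],[40,0,0,0,0],[40,0,0,0,0]]'; python3 -m jog '[[40,0.05,0,0,0],[40,0,0,0,0],[40,0,0,0,0]]'
```

```text
time: 25.85
position: [467.2, 264.5, 90.2]
eef_rot: [-0.68, 0.192, 0.681, 0.192]
ft_force: [-0.8, -0.6, -2.3]
gripper_width: 58.0
time: 26.15
position: [467.2, 264.6, 88.5]
eef_rot: [-0.68, 0.192, 0.68, 0.192]
ft_force: [0.2, -0.2, -1.8]
gripper_width: 58.5
time: 26.45
position: [467.2, 264.5, 87.0]
eef_rot: [-0.68, 0.192, 0.681, 0.192]
ft_force: [0.4, -0.0, -2.4]
gripper_width: 58.5
```

```bash
python3 -m jog '[[40,0.05,0,0,0],[40,0,0,0,0],[40,0,0,0,0]]'; python3 -m jog '[[40,0.03,0,0,0],[40,0,0,0,0],[40,0,0,0,0]]'; python3 -c "
from h import *
im,d,W=cloud('wrist'); h=np.histogram(W[band(W,20,50,467,264,50)][:,2],30,(20,50)); print(h[0])"
```

```text
time: 26.75
position: [467.4, 264.6, 86.3]
eef_rot: [0.681, -0.192, -0.68, -0.192]
ft_force: [-1.7, 0.0, 5.3]
gripper_width: 58.6
time: 27.05
position: [467.4, 264.6, 86.3]
eef_rot: [0.681, -0.192, -0.68, -0.192]
ft_force: [-2.9, -0.6, 12.3]
gripper_width: 58.5
[  100    99   104   113   124   143   134   158   185   180   174   398
  5737 17371  5511   307   154   137   153   149   153   185   168   162
   186   183   178   204   183   174]
```

```bash
python3 -m jog '[[65,0,0,0,0],[75,0,0,0,0],[80,0,0,0,0],[80,0,0,0,0],[80,-0.3,0,0,0],[80,-0.7,0,0,0],[85,-1,0,0,0],[85,-1,0,0,0],[85,-1,0,0,0],[85,-1,0,0,0],[85,-1,0,0,0],[85,-0.9,0,0,-0.6],[85,0,0,0,-0.9],[85,0,0,0,-0.9],[85,0,0,0,-0.9],[85,0,0,0,-0.9],[85,0,0,0,-0.6],[85,0,0,0,-0.3]]'; python3 -m jog '[[85,0,0.5,-0.1,0],[85,0,1,-0.24,0],[85,0,1,-0.24,0],[85,0,1,-0.24,0],[85,0,1,-0.24,0],[85,0,1,-0.24,0],[85,0,1,-0.24,0],[85,0,1,-0.24,0],[85,0,1,-0.24,0],[85,0,1,-0.24,0],[85,0,1,-0.24,0],[85,0,1,-0.24,0],[85,0,1,-0.24,0],[85,0,1,-0.24,0],[85,0,0.7,-0.17,0],[85,0,0.4,0,0],[85,0,0,0,0],[85,0,0,0,0]]'
python3 - <<'E'
from h import *
im,d,W=cloud('wrist'); rect(W,band(W,28,44,638,-151),'cl'); rows([638.2,-150.5,90])
im,d,W=cloud('top'); rect(W,band(W,27,40,467,264,60),'cs')
E
```

```text
time: 28.9
position: [467.1, 264.2, 292.2]
eef_rot: [0.705, 0.058, -0.705, 0.058]
ft_force: [0.2, 0.1, -0.4]
gripper_width: 84.9
time: 30.7
position: [637.6, -150.6, 291.6]
eef_rot: [-0.705, -0.058, 0.705, -0.057]
ft_force: [0.3, 0.5, 0.3]
gripper_width: 84.9
cl 9663 c [ 638.1 -151.3] size [130.1  64.2] ang 9.9 circ [ 638.3 -151. ] 71.4 mean [ 641.7 -150.7   36.3]
pos [ 637.7 -149.7  291.7] yaw_y -80.6 tilt 0.1 w 85.3 t 30.8 F [ 0.4  0.1 -0.3]
units [ 6.72  0.04 -0.01]
cs 1016 c [467.  266.9] size [61.3 80.6] ang 57.9 circ [466.8 266.8] 45.8 mean [466.3 265.3  33.3]
```

```bash
python3 -m jog '[[85,0.5,0.03,0,-0.05],[85,1,0,0,0],[85,1,0,0,0],[85,1,0,0,0],[85,1,0,0,0],[85,1,0,0,0],[85,0.7,0,0,0],[85,0.4,0,0,0],[85,0,0,0,0],[85,0,0,0,0]]'; python3 -c "from h import *; rows([638.2,-151.1,85])"
```

```text
time: 31.8
position: [638.9, -151.8, 94.6]
eef_rot: [0.705, 0.06, -0.704, 0.06]
ft_force: [0.3, 0.7, -0.0]
gripper_width: 84.8
pos [ 638.9 -151.8   94.6] yaw_y -80.3 tilt 0.09 w 84.8 t 31.8 F [ 0.3  0.7 -0. ]
units [ 0.32 -0.03  0.02]
```

```bash
python3 -m jog '[[85,0.2,0,0,0],[85,0.12,0,0,0],[85,0,0,0,0],[70,0,0,0,0],[45,0,0,0,0],[45,0,0,0,0],[45,0,0,0,0],[45,0,0,0,0],[45,0,0,0,0]]';  python3 -m jog '[[45,-0.1,0,0,0],[45,-0.2,0,0,0],[45,-0.4,0,0,0],[45,-0.8,0,0,0],[45,-1,0,0,0],[45,-1,0,0,0],[45,-1,0,0,0],[45,-0.8,0,0,0.3],[45,0,0,0,0.7],[45,0,0,0,0.7],[45,0,0,0,0.3],[45,0,0,0,0],[45,0,0,0,0]]'; python3 -c "from h import *; rows([430.1,-6.5,245])"
```

```text
time: 32.7
position: [638.6, -152.2, 84.8]
eef_rot: [0.705, 0.06, -0.704, 0.06]
ft_force: [0.0, 0.7, 5.8]
gripper_width: 62.6
time: 34.0
position: [637.9, -152.2, 243.1]
eef_rot: [-0.706, 0.039, 0.706, 0.039]
ft_force: [0.1, 0.1, -3.7]
gripper_width: 62.8
pos [ 637.9 -152.2  243.1] yaw_y -96.3 tilt 0.03 w 62.8 t 34.0 F [ 0.1  0.1 -3.7]
units [-0.06 -4.07  7.42]
```

```bash
python3 -m jog '[[45,0,-0.27,0.5,0],[45,0,-0.5,0.9,0],[45,0,-0.55,1,0],[45,0,-0.55,1,0],[45,0,-0.55,1,0],[45,0,-0.55,1,0],[45,0,-0.55,1,0],[45,0,-0.35,0.6,0],[45,0,-0.2,0.4,0],[45,0,0,0,0],[45,0,0,0,0]]'; python3 p.py tl 430 -7 6 17 105;  python3 - <<'E'
from h import *
z=np.load('pics/tl.npz'); im,W=z['im'].astype(int),z['W']
g=(im[...,1]>im[...,0]*1.3)&(im[...,1]>im[...,2]*1.1)&(np.hypot(W[...,0]-430,W[...,1]+7)<110)
rect(W,g,'green'); h=np.histogram(W[band(W,150,230,430,-7,60)][:,2],40,(150,230)); print(h[0])
rows([430.1,-6.5,270])
E
```

```text
time: 35.1
position: [432.4, -7.0, 243.5]
eef_rot: [0.707, -0.039, -0.705, -0.039]
ft_force: [0.6, 0.2, -3.6]
gripper_width: 62.6
pos [432.4  -7.  243.5] yaw_y -96.4 tilt 0.17 w 62.6 t 35.1 F [ 0.6  0.2 -3.6]
tl 101 c [501.5 -56.2] size [ 6.6 10.7] ang 83.6 circ [501.4 -56.5] 5.8 mean [502.1 -56.8  12.1]
green 3057 c [499.4 -13.3] size [89.4 21.4] ang 83.6 circ [497.  -12.8] 45.0 mean [499.3 -13.1   6.9]
[    0     0     0     0     0     0     0     0     0     0     0     0
     0     0     0    10    43    77   101   124   130   562 33396  6174
   333   344   381   383   391   368   323   393   626   177   224   507
   744   880  1003  2113]
pos [432.7  -7.2 243.4] yaw_y -96.4 tilt 0.17 w 62.5 t 35.1 F [-0.   0.5 -4.5]
units [-0.89 -0.01  0.09]
```

View pics/tl.png

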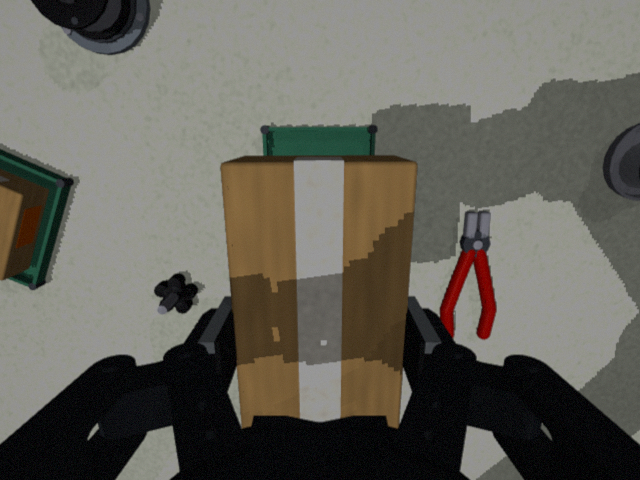

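```bash
python3 -m jog '[[45,0.5,-0.03,0.03,0],[45,1,0,0,0],[45,1,0,0,0],[45,1,0,0,0],[45,0.7,0,0,0],[45,0.4,0,0,0],[45,0,0,0,0],[45,0,0,0,0]]'; python3 -m jog '[[45,0.15,0,0,0],[45,0,0,0,0],[45,0,0,0,0]]'; python3 -c "from h import *; rows([431.3,-6.1,87.6])"
```

```text
time: 35.95
position: [431.6, -6.1, 105.0]
eef_rot: [0.707, -0.04, -0.705, -0.039]
ft_force: [-0.5, -0.3, -4.0]
gripper_width: 62.6
time: 36.25
position: [430.6, -5.4, 101.0]
eef_rot: [0.706, -0.039, -0.706, -0.039]
ft_force: [0.2, -0.5, -4.0]
gripper_width: 62.7
pos [430.6  -5.4 101. ] yaw_y -96.3 tilt 0.06 w 62.7 t 36.2 F [ 0.2 -0.5 -4. ]
units [ 0.45  0.02 -0.03]
```

```bash
python3 -m jog '[[45,0.2,0,-0.02,0],[45,0.1,0,0,0],[45,0,0,0,0],[45,0,0,0,0]]'; python3 -m jog '[[45,0.06,0,0,0],[45,0,0,0,0],[45,0,0,0,0]]'; python3 -m jog '[[45,0.05,0,0,0],[45,0,0,0,0],[45,0,0,0,0]]'
```

```text
time: 36.65
position: [430.7, -5.4, 91.4]
eef_rot: [-0.706, 0.039, 0.706, 0.039]
ft_force: [-0.7, -0.6, -4.1]
gripper_width: 62.8
time: 36.95
position: [430.8, -5.5, 89.7]
eef_rot: [0.706, -0.039, -0.706, -0.039]
ft_force: [-0.8, -0.5, -4.0]
gripper_width: 62.5
time: 37.25
position: [430.8, -5.5, 88.2]
eef_rot: [-0.706, 0.039, 0.706, 0.039]
ft_force: [0.4, 0.7, -4.4]
gripper_width: 62.7
```

```bash
python3 -m jog '[[45,0.05,0,0,0],[45,0,0,0,0],[45,0,0,0,0]]'; python3 -c "
from h import *
im,d,W=cloud('wrist'); h=np.histogram(W[band(W,25,60,431,-6,60)][:,2],35,(25,60)); print(h[0])"
```

```text
time: 37.55
position: [430.9, -5.5, 87.6]
eef_rot: [0.706, -0.039, -0.706, -0.039]
ft_force: [-0.5, -0.3, 6.1]
gripper_width: 63.1
[    7    20    24    31    43    50    49    67    53    70    67    69
   340  8684 24561  7620   403   163   183   184   159   193   174   184
   212   200   208   179   158   178   166   147   193   473   203]
```

Carton top at 39.5 mm and contact force 6 N: it is seated. Release, rise, and check all from above.

```bash
python3 -m jog '[[68,0,0,0,0],[78,0,0,0,0],[83,0,0,0,0],[83,0,0,0,0],[83,-0.3,0,0,0],[83,-0.7,0,0,0],[85,-1,0,0,0],[85,-1,0,0,0],[85,-1,0,0,0],[85,-1,0,0,0],[85,-1,0,0,0],[85,-1,0,-0.3,0],[85,0,0.5,-0.8,0],[85,0,1,-0.8,0],[85,0,1,-0.8,0],[85,0,1,-0.8,0],[85,0,1,-0.8,0],[85,0,0.5,-0.5,0],[85,0,0,0,0],[85,0,0,0,0]]'; python3 - <<'E'
from h import *
im,d,W=cloud('top'); save(im,'end.png')
def r(a,b,cx,cy,R,n):
    p=W[band(W,a,b,cx,cy,R)]; q=cv2.minAreaRect(p[:,:2].astype(np.float32)); e=cv2.minEnclosingCircle(p[:,:2].astype(np.float32))
    print(n,len(p),np.round(q[0],1),np.round(q[1],1),round(q[2],1),'circ',np.round(e[0],1),round(e[1],1),'z',np.median(p[:,2]).round(1))
r(28,42,453,-281,30,'tin'); r(36,48,617,137,40,'reel'); r(27,40,467,265,60,'cs'); r(32,46,431,-6,85,'cl'); r(20,110,696,4,40,'oiler'); r(6,20,362,-138,80,'cutters')
E
```

```text
time: 39.6
position: [556.8, -170.0, 296.6]
eef_rot: [-0.706, 0.039, 0.706, 0.04]
ft_force: [-0.1, -0.1, -0.2]
gripper_width: 84.3
tin 0 [0. 0.] [0. 0.] 0.0 circ [0. 0.] 0.0 z nan
reel 399 [615.7 139.7] [52.  50.5] 89.8 circ [616.3 139.6] 27.0 z 41.9
cs 1080 [466.8 267.2] [61.4 81. ] 57.6 circ [467.1 266.7] 48.9 z 33.3
cl 1904 [430.4  -2.9] [ 64.2 130.3] 83.9 circ [429.9  -3.7] 71.5 z 38.8
oiler 242 [696.9   8.1] [33.2 33.2] 59.4 circ [697.6   8.2] 17.5 z 54.3
cutters 464 [ 362.6 -121.3] [ 53.  133.9] 83.6 circ [ 364.7 -115.4] 68.6 z 10.5
  return _methods._mean(a, axis=axis, dtype=dtype,
  ret = ret.dtype.type(ret / rcount)
```

View pics/end.png

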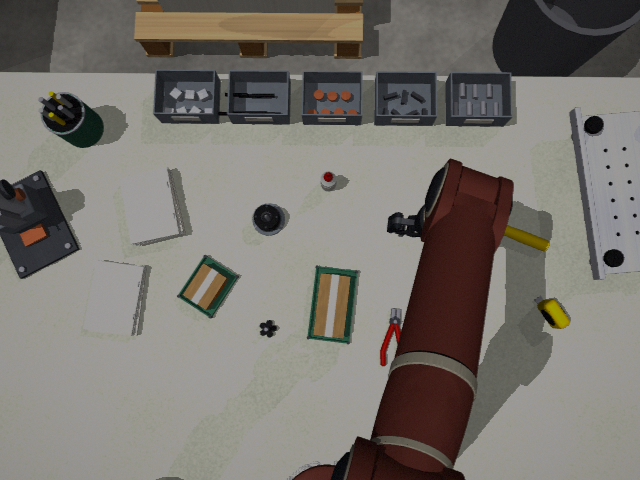

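Reel, both cartons, oiler (328,180) and cutters (396,313) look right; the arm hides the dish. Check the tin with the side and wrist cameras, then hand in.

```bash
python3 - <<'E'
from h import *
for n in('side','wrist'):
    im,d,W=cloud(n); p=W[band(W,29,42,453,-281,35)]
    if len(p)>5: print(n,len(p),np.round(cv2.minEnclosingCircle(p[:,:2].astype(np.float32))[0],1),p[:,2].max().round(1),np.median(p[:,2]).round(1)); 
    if n=='side': save(im,'side1.png')
E
```

```text
side 947 [ 449.6 -280.8] 38.6 35.9
wrist 763 [ 451.4 -279.9] 37.7 35.1
```

View pics/side1.png

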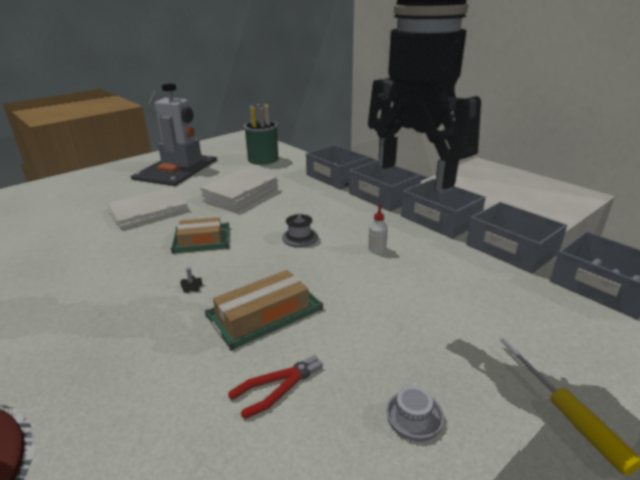

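All four are in place: the tin is in the dish at (415,408), the reel on the stand at (299,229), and the cartons in their trays.

```bash
python3 -c "from h import *; print(order.sign_off())"
```

```text
the job is handed in; nothing more can be done
None
```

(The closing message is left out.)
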